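Push the air pipe into the bench air block

ROBOT

A 7-joint arm with a two-finger parallel gripper is mounted at the origin on the work surface. World frame = base frame: x ahead of the robot, y to its left, z up, the work surface at z = 0. Lengths are in m, angles in degrees, forces in N, time in s.
With the tool pointing down it reaches from about 0.425 to 0.875 m from the base axis. Payload 4.7 kg.
Tool frame: the origin (TCP) lies midway between the tips of the shut fingers; the grasp point (between the pads) lies 19 mm behind it; z points along the fingers, y is the direction in which the jaws open and shut (so a half turn about z gives the same grasp; the last joint's range is limited). The gripper opens to 87 mm and grips with 3 to 60 N. Pads are 19 mm wide; open, the fingers measure 117 mm over their backs; the gripper's body (75 mm by 190 mm) begins 51 mm behind the grasp point.
Start: joints at [73.001, 18.392, -4.016, 83.108, 1.295, 78.541, -3.26], TCP at [0.199, -0.619, 0.223] pointing down, gripper open.
Joint ranges: [-163.93, 163.93], [-17.29, 119.83], [-79.2, 71.16], [3.27, 140.29], [-89.18, 269.18], [5.43, 117.66], [-154.24, 154.24]. Speed limits (degrees/s): [147.25, 147.25, 180, 180, 180, 180, 180].

INTERFACE

Orientations are given as [roll, pitch, yaw] about the fixed x, y, z axes, in that order (R = Rz(yaw) Ry(pitch) Rx(roll)).
In Python, from cell import env gives the robot as it stands. The module is installed in compiled form; this text tells all that it offers.
- The arm moves only by the tool servo_tool, never from a script. Its argument "plan" is a list of rows, each a list of 3 entries, a list of its own where there are three numbers: the opening, from 0 (shut) to 1 (fully open), then the shift along the tool's x, y, z in cm, then the turn, a rotation vector about the tool's x, y, z in degrees. A call has 1 to 20 rows; each row shifts and turns the pose as measured when the row begins, along the tool's axes as they then stand; what a row does not reach is not made up. A row lasts 1/12 s, in which the tool goes at most 41.7 mm and 7.16 degrees, less where a joint would pass 70% of its speed; a pose out of reach is approached as far as the arm can. A call is refused whole if a number of a shift passes 4.17 or a number of a turn 7.16, either way. A call with a gripper value outside its range is refused whole. The fingers move at their own pace and stop on an object; "force" is the grip in N (left out, the last holds). Time passes only in rows, so rows that do not move let the fingers close. It gives the time, the measured TCP pose, the force and the opening at its end, in the units of the state.
- env.get_obs(): the state, without advancing time (a new reading comes with each control period).
- env.read_camera(name): name is "scene" or "top"; returns a dict with "image" (420x560x3 uint8, blue, green, red), "fx", "fy", "cx", "cy" (pixels), "rvec" (rotation vector, rad) and "tvec" (3), from world to camera coordinates, as OpenCV has them. Camera axes: x right, y down, z forward; pixel columns grow to the right and rows downward; lengths in m; the calibration is good to about 2 mm. A picture is of the moment at which its call begins. There is no depth.
- env.sign_off(): hands the job in, once; it reports no verdict.
The state is a dict: "time_s": time; "qpos": joint angles; "joint_velocities": joint speeds; "effort": joint torques, N m; "tool_pos": TCP position; "tool_rot": TCP orientation; "force": force on the tool from outside, world axes, zero at the start; "wrist_torque": the same for the moment, N m; "grip_width": finger opening in m.
Only numpy, scipy, OpenCV 4.12 (cv2) and the standard library are available. Lean on these libraries where they do the work, as an engineer would, in place of code of your own. Each camera call takes 0.05 s, during which the arm holds its last target. There are 200 camera calls.

TASK

Take the longer of the two plain aluminium tubes out of the wooden stand, put it upright into the open flared socket of the grey air block (the other socket is capped) and push it down past the stiff seal until it bottoms; its own weight is not enough. Let go of it there, and leave the shorter tube in the stand.

Things in the scene. Friction and masses are not known exactly. Their poses are not given: they have to be found in the camera images.
- long_tube: The tube to fit: plain aluminium tube, 24 mm outside diameter, 150 mm long, 50 to 110 g, upright in a hole of the wooden stand (block 80 x 240 x 60 mm high; three holes in a row 80 mm apart, 27 mm wide, 45 mm deep). Origin: centre of its lower end, 15 mm above the table at the start (top at 165 mm); z runs up along the tube.
- short_tube: The other tube, to be left in the stand: also 24 mm in diameter but 95 mm long, top 110 mm above the table. Origin: centre of its lower end; z up along the tube. The stand's third hole holds a black stepped clutch aligning tool, 34 mm at its widest, its tip 127 mm above the table. Which piece is in which hole varies.
- port (a point): Centre of the free socket's mouth, level with its rim, 95 mm above the table; z up, along the socket. The steel socket is about 66 mm wide inside at the rim and narrows over 20 mm to a 34 mm bore, closed by a seal 46 mm below the rim. Fixed grey block under it: 90 x 180 x 30 mm high. The second socket, 90 mm away, has a black cap, top 119 mm above the table.
- seal (a joint): How far the seal in the free socket is pushed down, in m: 0 untouched, 0.014 at the bottom. It resists with a steady 6 N or so (a little more when pushed fast) and stays where it is left. Fully home, the tube's lower end lies 60 mm below the rim and its top 90 mm above it.
Mind the look-alikes: they are no part of the job. What is shaped like the long_tube but blue or orange is not meant.

How it is judged:
By the outcome, as a careful person would: the job done as asked, in the order asked, and still so for the second after the job is handed in, with the robot touching nothing.
It also fails if it takes over 42 s, if anything falls off the work surface, if the arm or the gripper's body presses on something with over 40 N, if the wrist force passes 120 N, or if a joint passes its speed limit or range.

## Working session

There is one attempt and no reset: what is moved stays moved. The work goes in short steps, Python scripts to look and compute and a tool call to move; the robot and the scene stay as the last step left them, time stands still between calls to the robot, and variables do not carry over. Pictures are saved under pics/ and viewed, about 8 in all and at most 12, crops included, and the job is handed in when it is done.

Besides the shell and the picture viewer there is one more tool, called after "Emit:" as name(argument=value, ...) on one line, values as JSON. servo_tool: Moves the arm, as the interface text tells. Its arguments: {"type":"object","properties":{"plan":{"type":"array"},"force":{"type":"number"}},"required":["plan"]}

```bash
mkdir -p pics
cat > h.py <<'E'
import numpy as np, cv2
from cell import env
def cam(n):
    c=env.read_camera(n); return c
def P(c):
    R,_=cv2.Rodrigues(np.array(c["rvec"],float)); return R,np.array(c["tvec"],float).ravel()
def back(c,u,v,z):
    R,t=P(c); o=-R.T@t; d=R.T@np.array([(u-c["cx"])/c["fx"],(v-c["cy"])/c["fy"],1]); return o+d*(z-o[2])/d[2]
def proj(c,p):
    R,t=P(c); q=R@np.array(p)+t; return c["cx"]+c["fx"]*q[0]/q[2], c["cy"]+c["fy"]*q[1]/q[2]
E
python3 - <<'E'
from h import *
for n in("scene","top"):
    c=cam(n); cv2.imwrite(f"pics/{n}1.png",c["image"])
    R,t=P(c); print(n,c["fx"],-R.T@t,R[2])
o=env.get_obs();print({k:o[k] for k in("time_s","tool_pos","tool_rot","force","grip_width")})
E
```

```text
scene 381.9007286176488 [ 1.12107798 -0.11059616  0.50933027] [-0.82951645  0.11667353 -0.54615909]
top 395.87426791856615 [ 0.40286103 -0.01785672  0.88951737] [ 0.13014984 -0.0079912  -0.99146213]
{'time_s': 0.1, 'tool_pos': array([ 0.19856445, -0.61840446,  0.2215949 ]), 'tool_rot': array([-1.79903506e+02,  4.50879499e-03,  1.78058281e+01]), 'force': array([-0.17710001,  0.54141706,  0.43473133]), 'grip_width': 0.08720095777906456}
```

View pics/scene1.png

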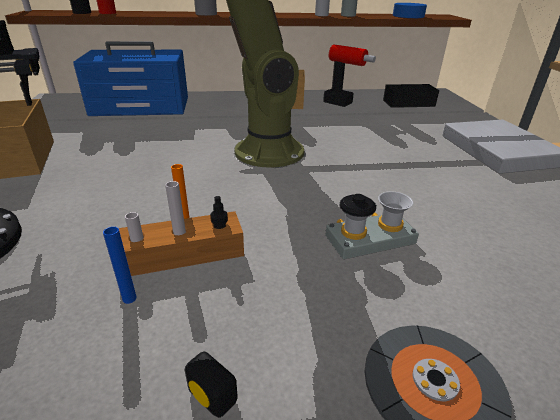

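View pics/top1.png

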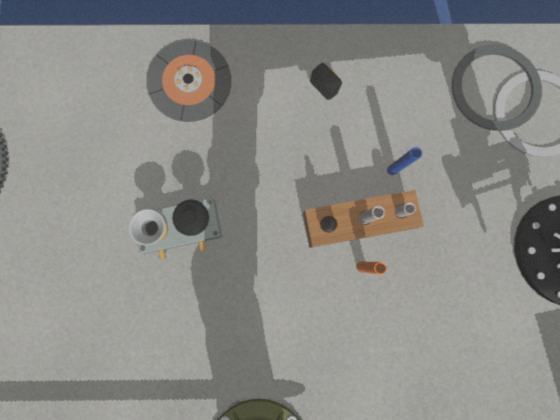

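Scene picture: grey tubes in the stand have their tops at (173,184), tall, in the middle hole, and at (133,216), short. Blue (113,231) and orange (178,168) are look-alikes standing free. The clutch tool is at (218,203), and the open socket at (395,205) with the capped one beside it. I take the middle tube as the long one and will confirm it in a crop.

Run:
```python
from h import *
t=cv2.imread("pics/top1.png"); s=cv2.imread("pics/scene1.png")
a=cv2.resize(t[180:280,295:435],None,fx=5,fy=5,interpolation=2)[:, :700]
b=cv2.resize(t[200:255,120:220],None,fx=7,fy=7,interpolation=2)
cv2.imwrite("pics/a.png",a)
d=cv2.resize(s[160:260,100:250],(525,350),interpolation=2)
b=cv2.resize(t[195:259,122:222],(500,320))  # x5
cv2.imwrite("pics/b.png",b); cv2.imwrite("pics/d.png",d)
```

```text
(no output)
```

View pics/a.png

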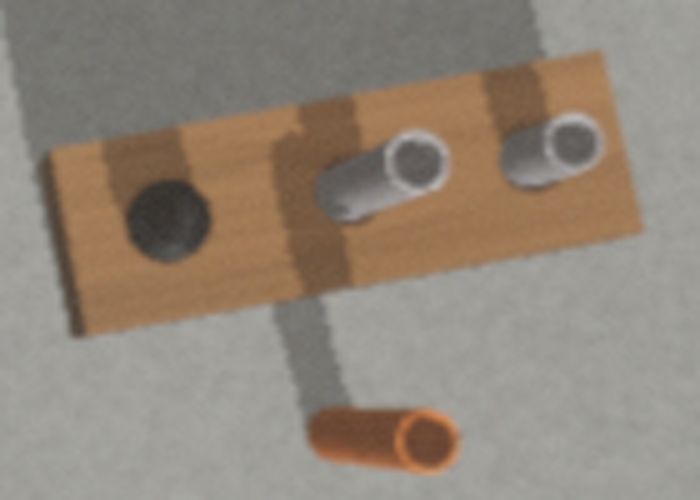

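View pics/b.png

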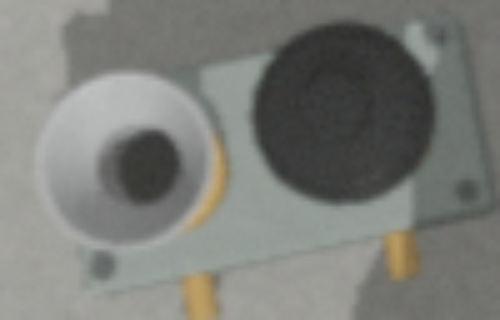

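Crop: the middle aluminium tube leans furthest out, its rim centred at crop (417,163), so it is the long one. The short tube is at crop (574,142), and the orange one (428,440) stands outside the stand. The open socket's rim is centred at crop b (127,158).

Run:
```python
from h import *
c=cam("top"); s=cam("scene")
f=lambda x,y,ox,oy:((x+.5)/5-.5+ox,(y+.5)/5-.5+oy)
for n,(x,y,ox,oy,z) in dict(long=(417,163,295,180,.165),short=(574,142,295,180,.11),tool=(168,221,295,180,.085),orange=(428,440,295,180,.15),port=(127,158,122,195,.095),cap=(344,113,122,195,.119),c1=(50,148,295,180,.06),c2=(603,50,295,180,.06),c3=(643,230,295,180,.06),c4=(80,335,295,180,.06)).items():
    p=back(c,*f(x,y,ox,oy),z); print(n,p.round(4),"scene px",np.round(proj(s,p)).astype(int))
print("blue",back(c,417,152,.15)); 
print(env.get_obs()["qpos"])
```

```text
long [ 0.4877 -0.2269  0.165 ] scene px [172 183]
short [ 0.5022 -0.3058  0.11  ] scene px [132 214]
tool [ 0.4739 -0.1472  0.085 ] scene px [219 213]
orange [ 0.3862 -0.2309  0.15  ] scene px [177 166]
port [0.4703 0.2187 0.095 ] scene px [395 199]
cap [0.4854 0.1275 0.119 ] scene px [356 195]
c1 [ 0.5073 -0.1021  0.06  ] scene px [243 232]
c2 [ 0.5481 -0.3388  0.06  ] scene px [113 252]
c3 [ 0.4711 -0.3514  0.06  ] scene px [116 228]
c4 [ 0.4285 -0.1131  0.06  ] scene px [236 210]
blue [ 0.60569581 -0.31148912  0.15      ]
[73.00132614 18.42417672 -4.01674469 83.1485487   1.29663381 78.54051374
 -3.26159194]
```

Emit:
servo_tool(plan=[[1, [3.2, -2.3, 0], [0, 0, 0]], [1, [3.2, -2.3, 0], [0, 0, 0]], [1, [3.2, -2.3, 0], [0, 0, 0]], [1, [3.2, -2.3, 0], [0, 0, 0]], [1, [3.2, -2.3, 0], [0, 0, 0]], [1, [3.2, -2.3, 0], [0, 0, 0]], [1, [3.2, -2.3, 0], [0, 0, 0]], [1, [3.2, -2.3, 0], [0, 0, 0]], [1, [3.2, -2.3, 0], [0, 0, 0]], [1, [3.2, -2.3, 0], [0, 0, 0]], [1, [2, -1.4, 0], [0, 0, 0]], [1, [0, 0, 0], [0, 0, 0]]], force=40)

```text
time_s: 1.2
tool_pos: [0.4548, -0.2689, 0.2169]
tool_rot: [-179.8, 0.2, 17.3]
force: [-0.2, 1.1, 0.1]
grip_width: 0.0869
```

```bash
cat >> h.py <<'E'
from scipy.spatial.transform import Rotation as Ro
def go(target,yaw=None):
    o=env.get_obs(); R=Ro.from_euler("xyz",o["tool_rot"],degrees=True)
    y=o["tool_rot"][2] if yaw is None else yaw
    print("t",o["time_s"],"pos",o["tool_pos"].round(4),"rot",o["tool_rot"].round(2),"F",o["force"].round(2),"w",round(o["grip_width"],4))
    print("shift cm",(R.inv().apply(np.array(target)-o["tool_pos"])*100).round(2),"turn",(R.inv()*Ro.from_euler("xyz",[180,0,y],degrees=True)).as_rotvec(degrees=True).round(2))
E
python3 -c "
from h import *
go([.4877,-.2269,.123])"
```

```text
t 1.2 pos [ 0.4548 -0.2689  0.2169] rot [-179.84    0.22   17.29] F [-0.17  1.07  0.1 ] w 0.0869
shift cm [ 4.43 -3.01  9.38] turn [-0.16  0.22 -0.  ]
```

Emit:
servo_tool(plan=[[1, [2.3, -1.6, 0], [0, 0.2, 0]], [1, [2.1, -1.4, 0], [0, 0, 0]], [1, [0, 0, 0], [0, 0, 0]], [1, [0, 0, 1.0], [0, 0, 0]]])

```text
time_s: 1.53
tool_pos: [0.4899, -0.2255, 0.208]
tool_rot: [180.0, -0.1, 17.5]
force: [0.6, -0.6, 0.1]
grip_width: 0.0865
```

```bash
python3 -c "
from h import *
go([.4877,-.2269,.123])
s=cam('scene')['image'][60:260,60:310];t=cam('top')['image'][150:310,260:460]
cv2.imwrite('pics/c.png',np.vstack([cv2.resize(s,(375,300)),cv2.resize(t,(375,300))]))"
```

```text
t 1.5333 pos [ 0.4899 -0.2255  0.208 ] rot [ 1.7998e+02 -6.0000e-02  1.7450e+01] F [ 0.57 -0.63  0.09] w 0.0865
shift cm [-0.27  0.07  8.5 ] turn [ 0.02 -0.06 -0.  ]
```

View pics/c.png

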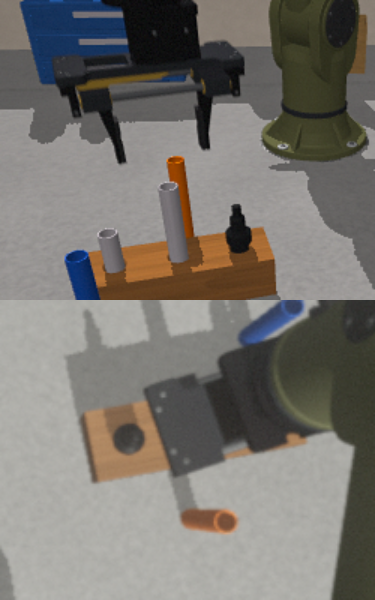

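The picture shows the open fingers straddling the middle aluminium tube (crop top about (168,187)), clear of its neighbours. Next I descend and grip.

Emit:
servo_tool(plan=[[1, [-0.25, 0.05, 2.0], [0, 0, 0]], [1, [0, 0, 2.5], [0, 0, 0]], [1, [0, 0, 2.5], [0, 0, 0]], [1, [0, 0, 1.4], [0, 0, 0]], [1, [0, 0, 0], [0, 0, 0]], [0, [0, 0, 0], [0, 0, 0]], [0, [0, 0, 0], [0, 0, 0]], [0, [0, 0, 0], [0, 0, 0]], [0, [0, 0, 0], [0, 0, 0]], [0, [0, 0, 0], [0, 0, 0]], [0, [0, 0, 0], [0, 0, 0]], [0, [0, 0, 0], [0, 0, 0]], [0, [0, 0, 0], [0, 0, 0]]], force=40)

```text
time_s: 2.72
tool_pos: [0.4798, -0.2394, 0.1209]
tool_rot: [179.8, 0.2, 16.3]
force: [0.6, -0.1, 0.1]
grip_width: 0.0419
```

```bash
python3 -c "
from h import *
go([.4877,-.2269,.123])"
```

```text
t 2.7167 pos [ 0.4798 -0.2394  0.1209] rot [179.8    0.22  16.33] F [ 0.56 -0.05  0.13] w 0.0419
shift cm [ 1.11 -0.98 -0.22] turn [0.2  0.22 0.  ]
```

Emit:
servo_tool(plan=[[0.6, [0.6, -0.5, 0], [0, 0, 0]], [0.6, [0.5, -0.5, 0], [0.2, 0.2, 0]], [0.6, [0, 0, 0], [0, 0, 0]]])

```text
time_s: 2.97
tool_pos: [0.4886, -0.2254, 0.1213]
tool_rot: [180.0, -0.1, 16.3]
force: [-0.8, 0.9, 0.1]
grip_width: 0.0506
```

```bash
python3 -c "
from h import *
go([.4877,-.2269,.123])"
```

```text
t 2.9667 pos [ 0.4886 -0.2254  0.1213] rot [ 1.800e+02 -5.000e-02  1.632e+01] F [-0.76  0.88  0.12] w 0.0506
shift cm [-0.13  0.12 -0.17] turn [ 0.   -0.05 -0.  ]
```

Emit:
servo_tool(plan=[[0, [0, 0, 0], [0, 0, 0]], [0, [0, 0, 0], [0, 0, 0]], [0, [0.1, -0.1, 0], [0, 0, 0]], [0, [0.1, -0.1, 0], [0, 0, 0]]], force=40)

```text
time_s: 3.3
tool_pos: [0.4904, -0.2217, 0.1211]
tool_rot: [-180.0, -0.0, 16.4]
force: [-0.2, -0.3, 0.4]
grip_width: 0.0332
```

```bash
python3 -c "
from h import *
go([.4877,-.2269,.123])"
```

```text
t 3.3 pos [ 0.4904 -0.2217  0.1211] rot [-1.7998e+02 -3.0000e-02  1.6430e+01] F [-0.17 -0.34  0.35] w 0.0332
shift cm [-0.4   0.42 -0.19] turn [-0.02 -0.03  0.  ]
```

Emit:
servo_tool(plan=[[0, [-0.3, 0.3, 0], [0, 0, 0]], [0, [0, 0, 0], [0, 0, 0]]], force=40)

```text
time_s: 3.47
tool_pos: [0.4882, -0.2256, 0.121]
tool_rot: [-180.0, -0.0, 16.5]
force: [-0.5, -1.6, -0.1]
grip_width: 0.0227
```

Emit:
servo_tool(plan=[[0, [0, 0, 0], [0, 0, 0]], [0, [0, 0, 0], [0, 0, 0]]])

```text
time_s: 3.63
tool_pos: [0.488, -0.2259, 0.1209]
tool_rot: [-180.0, -0.0, 16.4]
force: [-0.6, 0.6, -0.8]
grip_width: 0.0232
```

```bash
python3 -c "
from h import *
go([.4877,-.2269,.123])"
```

```text
t 3.6333 pos [ 0.488  -0.2259  0.1209] rot [-1.7996e+02 -2.0000e-02  1.6400e+01] F [-0.65  0.63 -0.81] w 0.0232
shift cm [-0.06  0.09 -0.21] turn [-0.04 -0.02  0.  ]
```

Emit:
servo_tool(plan=[[0, [0, 0, -0.8], [0, 0, 0]], [0, [0, 0, -1.5], [0, 0, 0]], [0, [0, 0, -1.5], [0, 0, 0]], [0, [0, 0, -1.5], [0, 0, 0]]])

```text
time_s: 3.97
tool_pos: [0.487, -0.2264, 0.1731]
tool_rot: [-179.8, 0.1, 16.4]
force: [0.1, -0.7, 0.0]
grip_width: 0.0232
```

```bash
python3 -c "
from h import *
go([.4877,-.2269,.253])"
```

```text
t 3.9667 pos [ 0.487  -0.2264  0.1731] rot [-1.7983e+02  7.0000e-02  1.6360e+01] F [ 0.14 -0.69  0.01] w 0.0232
shift cm [ 0.05  0.05 -7.99] turn [-0.17  0.07 -0.  ]
```

Emit:
servo_tool(plan=[[0, [0, 0, -2], [0, 0, 0]], [0, [0, 0, -2.2], [0, 0, 0]], [0, [0, 0, -2.2], [0, 0, 0]], [0, [0, 0, -1.6], [0, 0, 0]]])

```text
time_s: 4.3
tool_pos: [0.4857, -0.226, 0.2578]
tool_rot: [-179.7, 0.2, 16.4]
force: [1.0, -0.7, -0.5]
grip_width: 0.0234
```

```bash
python3 -c "
from h import *
go([.47,.2187,.253])
s=cam('scene')['image'][60:260,60:310]
cv2.imwrite('pics/e.png',cv2.resize(s,(500,400)))"
```

```text
t 4.3 pos [ 0.4857 -0.226   0.2578] rot [-179.74    0.18   16.37] F [ 1.03 -0.75 -0.47] w 0.0234
shift cm [ 11.03 -43.1    0.64] turn [-0.26  0.18 -0.  ]
```

View pics/e.png

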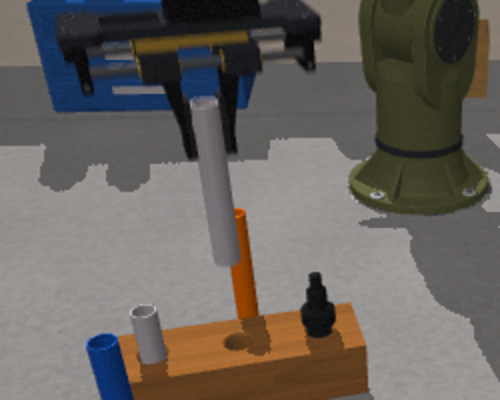

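```bash
python3 -c "
from h import *
s=cam('scene')
for z in(.302,.152): print(proj(s,[.4857,-.226,z]))
s=s['image'][100:210,130:210]
cv2.imwrite('pics/f.png',cv2.resize(s,(400,550),interpolation=2))"
```

```text
(np.float64(161.61691302670255), np.float64(109.08518392244035))
(np.float64(173.85181092485345), np.float64(188.48426922198462))
```

View pics/f.png

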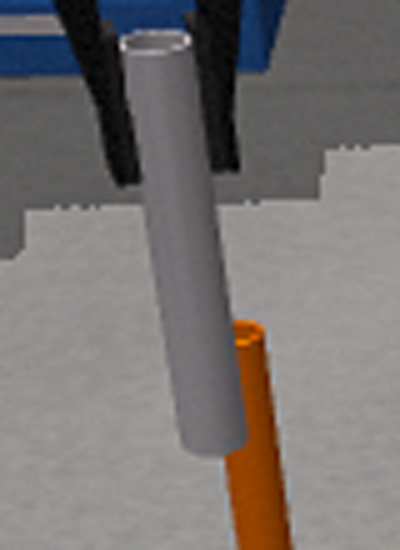

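The crop shows the long tube held nearly vertical, its hole empty and the short tube still in place. Top and bottom, at full-image (161,108) and (172,188), match the predictions to about 1.5 px. Next I carry it over.

Emit:
servo_tool(plan=[[0, [0.4, -1.5, 0], [-0.2, 0.1, 0]], [0, [0.7, -2.7, 0], [0, 0, 0]], [0, [0.7, -2.7, 0], [0, 0, 0]], [0, [0.7, -2.7, 0], [0, 0, 0]], [0, [0.7, -2.7, 0], [0, 0, 0]], [0, [0.7, -2.7, 0], [0, 0, 0]], [0, [0.7, -2.7, 0], [0, 0, 0]], [0, [0.7, -2.7, 0], [0, 0, 0]], [0, [0.7, -2.7, 0], [0, 0, 0]], [0, [0.7, -2.7, 0], [0, 0, 0]], [0, [0.7, -2.7, 0], [0, 0, 0]], [0, [0.7, -2.7, 0], [0, 0, 0]], [0, [0.7, -2.7, 0], [0, 0, 0]], [0, [0.4, -1.5, 0], [0, 0, 0]], [0, [0, 0, 0], [0, 0, 0]]])

```text
time_s: 5.65
tool_pos: [0.4563, 0.1688, 0.2415]
tool_rot: [-179.6, 1.4, 16.6]
force: [-0.1, 0.2, -0.9]
grip_width: 0.0228
```

```bash
python3 -c "
from h import *
go([.47,.2187,.253])"
```

```text
t 5.65 pos [0.4563 0.1688 0.2415] rot [-179.61    1.35   16.64] F [-0.14  0.2  -0.94] w 0.0228
shift cm [ 2.71 -4.39 -1.19] turn [-0.39  1.35 -0.  ]
```

Emit:
servo_tool(plan=[[0, [1.0, -1.6, -0.5], [-0.2, 0.7, 0]], [0, [1.0, -1.6, -0.4], [-0.1, 0.6, 0]], [0, [0.7, -1.2, -0.2], [0, 0, 0]], [0, [0, 0, 0], [0, 0, 0]]])

```text
time_s: 5.98
tool_pos: [0.4648, 0.22, 0.2478]
tool_rot: [179.9, 0.5, 16.8]
force: [-0.9, -0.8, -1.5]
grip_width: 0.0234
```

```bash
python3 -c "
from h import *
go([.47,.2187,.245])"
```

```text
t 5.9833 pos [0.4648 0.22   0.2478] rot [179.93   0.51  16.77] F [-0.9  -0.78 -1.45] w 0.0234
shift cm [0.46 0.27 0.28] turn [0.07 0.51 0.  ]
```

Emit:
servo_tool(plan=[[0, [0.45, 0.25, 0.5], [0, 0.5, 0]], [0, [0, 0, 0.5], [0, 0, 0]], [0, [0, 0, 0], [0, 0, 0]]])

```text
time_s: 6.23
tool_pos: [0.4684, 0.2161, 0.2346]
tool_rot: [179.8, 0.2, 16.8]
force: [-0.2, -1.2, -0.4]
grip_width: 0.0232
```

```bash
python3 -c "
from h import *
go([.47,.2187,.181])
s=cam('scene'); x,y,z=env.get_obs()['tool_pos']
for a in(.044,-.106): print(proj(s,[x,y,z+a]))
print(proj(s,[.47,.2187,.095]))
cv2.imwrite('pics/g.png',cv2.resize(s['image'][120:245,325:425],(480,600),interpolation=2))"
```

```text
t 6.2333 pos [0.4684 0.2161 0.2346] rot [179.81   0.23  16.76] F [-0.22 -1.16 -0.41] w 0.0232
shift cm [ 0.25 -0.22  5.36] turn [0.19 0.23 0.  ]
(np.float64(410.93718621001085), np.float64(113.73878840303038))
(np.float64(396.0026331369968), np.float64(184.75730203441367))
(np.float64(394.622442776795), np.float64(199.04660360621784))
```

View pics/g.png

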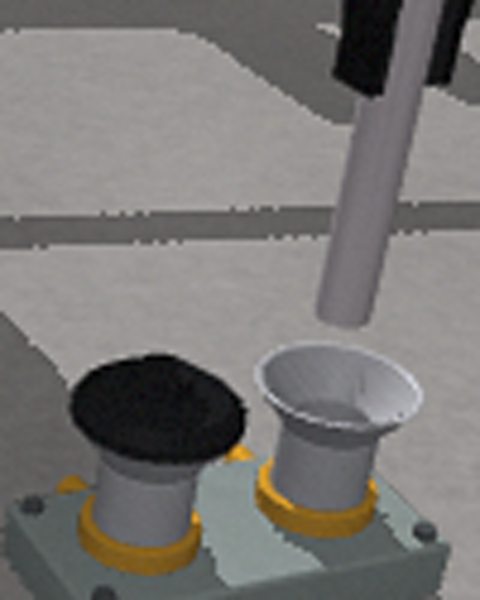

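The picture shows the tube's bottom at crop (344,318), just above and slightly right of the rim centre (338,390). Both sit the same 1–2 px from prediction, so the target holds. Next I correct sideways and descend.

Emit:
servo_tool(plan=[[0, [0.25, -0.2, 0.8], [0.1, 0.2, 0]], [0, [0, 0, 1.0], [0, 0, 0]], [0, [0, 0, 1.0], [0, 0, 0]], [0, [0, 0, 0], [0, 0, 0]]])

```text
time_s: 6.62
tool_pos: [0.471, 0.2153, 0.2035]
tool_rot: [179.8, 0.0, 16.4]
force: [-0.3, 0.2, -1.2]
grip_width: 0.0231
```

```bash
python3 -c "
from h import *
go([.47,.2187,.181])"
```

```text
t 6.6167 pos [0.471  0.2153 0.2035] rot [1.7979e+02 4.0000e-02 1.6450e+01] F [-0.33  0.21 -1.23] w 0.0231
shift cm [ 0.01 -0.36  2.25] turn [0.21 0.04 0.  ]
```

Emit:
servo_tool(plan=[[0, [0, -0.4, 0], [0.2, 0, 0]], [0, [0, 0, 0.7], [0, 0, 0]]])

```text
time_s: 6.78
tool_pos: [0.4699, 0.2193, 0.1961]
tool_rot: [-180.0, 0.0, 16.4]
force: [0.1, 0.3, 0.4]
grip_width: 0.0234
```

```bash
python3 -c "
from h import *
go([.47,.2187,.181])"
```

```text
t 6.7833 pos [0.4699 0.2193 0.1961] rot [-1.7997e+02  2.0000e-02  1.6410e+01] F [0.11 0.35 0.37] w 0.0234
shift cm [-0.01  0.06  1.51] turn [-0.03  0.02 -0.  ]
```

Emit:
servo_tool(plan=[[0, [0, 0, 0.8], [0, 0, 0]], [0, [0, 0, 0.8], [0, 0, 0]]])

```text
time_s: 6.95
tool_pos: [0.4703, 0.2197, 0.1793]
tool_rot: [-180.0, -0.1, 16.4]
force: [-0.2, 0.7, -1.2]
grip_width: 0.0233
```

```bash
python3 -c "
from h import *
go([.47,.2187,.157])"
```

```text
t 6.95 pos [0.4703 0.2197 0.1793] rot [-1.7997e+02 -6.0000e-02  1.6420e+01] F [-0.16  0.73 -1.15] w 0.0233
shift cm [-0.06  0.09  2.23] turn [-0.03 -0.06  0.  ]
```

Emit:
servo_tool(plan=[[0, [0, 0.1, 0.7], [0, 0, 0]], [0, [0, 0, 0.7], [0, 0, 0]], [0, [0, 0, 0.6], [0, 0, 0]]])

```text
time_s: 7.2
tool_pos: [0.4702, 0.2186, 0.1564]
tool_rot: [-180.0, -0.0, 16.4]
force: [0.5, 0.5, -0.8]
grip_width: 0.0233
```

```bash
python3 -c "
from h import *
go([.47,.2187,.141])"
```

```text
t 7.2 pos [0.4702 0.2186 0.1564] rot [-179.97   -0.     16.45] F [ 0.47  0.52 -0.75] w 0.0233
shift cm [-0.02 -0.01  1.54] turn [-0.03 -0.    0.  ]
```

Emit:
servo_tool(plan=[[0, [0, 0, 0.4], [0, 0, 0]], [0, [0, 0, 0.4], [0, 0, 0]]])

```text
time_s: 7.37
tool_pos: [0.4706, 0.2188, 0.1484]
tool_rot: [-180.0, -0.0, 16.4]
force: [-2.3, -1.9, 7.8]
grip_width: 0.0231
```

Emit:
servo_tool(plan=[[0, [0, 0, 0.4], [0, 0, 0]]])

```text
time_s: 7.45
tool_pos: [0.4707, 0.2189, 0.145]
tool_rot: [180.0, -0.0, 16.4]
force: [-1.2, -1.7, 7.7]
grip_width: 0.0231
```

Emit:
servo_tool(plan=[[0, [0, 0, 0.4], [0, 0, 0]]])

```text
time_s: 7.53
tool_pos: [0.4707, 0.219, 0.1417]
tool_rot: [180.0, -0.0, 16.4]
force: [-2.4, -1.1, 8.2]
grip_width: 0.0234
```

The seal is moving at a steady 8 N. I keep pushing until the force jumps.

Emit:
servo_tool(plan=[[0, [0, 0, 0.3], [0, 0, 0]]])

```text
time_s: 7.62
tool_pos: [0.4714, 0.2193, 0.1406]
tool_rot: [179.9, -0.1, 16.4]
force: [-4.2, -2.5, 25.6]
grip_width: 0.0231
```

Emit:
servo_tool(plan=[[0, [0, 0, 0.3], [0, 0, 0]]])

```text
time_s: 7.7
tool_pos: [0.4723, 0.2196, 0.1405]
tool_rot: [179.8, -0.1, 16.4]
force: [-5.2, -4.4, 24.8]
grip_width: 0.0232
```

Emit:
servo_tool(plan=[[0, [0, 0, 0.3], [0, 0, 0]]])

```text
time_s: 7.78
tool_pos: [0.473, 0.2198, 0.1405]
tool_rot: [179.7, -0.2, 16.4]
force: [-6.1, -2.9, 20.5]
grip_width: 0.0231
```

Bottomed: the force jumped to 25 N at TCP z 0.1405, where 0.141 was expected. I ease the side load, then open.

Emit:
servo_tool(plan=[[0, [-0.3, 0, 0], [0.3, -0.2, 0]], [0, [0, 0, 0], [0, 0, 0]]])

```text
time_s: 7.95
tool_pos: [0.471, 0.2196, 0.1421]
tool_rot: [-180.0, -0.1, 16.4]
force: [-0.7, 0.2, -0.8]
grip_width: 0.0229
```

```bash
python3 -c "
from h import *
go([.4705,.2189,.141])"
```

```text
t 7.95 pos [0.471  0.2196 0.1421] rot [-1.800e+02 -1.300e-01  1.642e+01] F [-0.72  0.16 -0.84] w 0.0229
shift cm [-0.07  0.05  0.11] turn [-0.   -0.13  0.  ]
```

Emit:
servo_tool(plan=[[0, [0, 0, 0.2], [0, 0, 0]], [0.5, [0, 0, 0], [0, 0, 0]], [0.5, [0, 0, 0], [0, 0, 0]], [0.6, [0, 0, 0], [0, 0, 0]]])

```text
time_s: 8.28
tool_pos: [0.472, 0.2201, 0.1399]
tool_rot: [-180.0, -0.3, 16.4]
force: [0.0, 0.2, 0.2]
grip_width: 0.0356
```

```bash
python3 -c "
from h import *
go([.4705,.2189,.141])"
```

```text
t 8.2833 pos [0.472  0.2201 0.1399] rot [-179.98   -0.27   16.41] F [0.05 0.18 0.19] w 0.0356
shift cm [-0.17  0.07 -0.11] turn [-0.02 -0.27  0.  ]
```

Emit:
servo_tool(plan=[[1, [-0.1, 0, 0], [0, 0, 0]], [1, [0, 0, 0], [0, 0, 0]], [1, [0, 0, 0], [0, 0, 0]], [1, [0, 0, 0], [0, 0, 0]]])

```text
time_s: 8.62
tool_pos: [0.4701, 0.2193, 0.1384]
tool_rot: [-180.0, -0.1, 16.4]
force: [-0.6, -0.4, -0.3]
grip_width: 0.0621
```

Emit:
servo_tool(plan=[[1, [0, 0, -1.5], [0, 0, 0]], [1, [0, 0, -2.5], [0, 0, 0]], [1, [0, 0, -2.5], [0, 0, 0]], [1, [0, 0, -2.5], [0, 0, 0]], [1, [0, 0, -2.0], [0, 0, 0]], [1, [0, 0, 0], [0, 0, 0]]])

```text
time_s: 9.12
tool_pos: [0.4679, 0.2183, 0.2504]
tool_rot: [-179.9, 0.2, 16.4]
force: [0.5, -0.4, 0.8]
grip_width: 0.0863
```

```bash
python3 -c "
from h import *
go([.4705,.2189,.141])
s=cam('scene')
print(proj(s,[.4703,.2187,.185]),proj(s,[.4703,.2187,.095]),proj(s,[.4703,.2187,.199]))
cv2.imwrite('pics/i.png',s['image'])
cv2.imwrite('pics/h.png',cv2.resize(s['image'][120:245,325:445],(576,600),interpolation=2))"
```

```text
t 9.1167 pos [0.4679 0.2183 0.2504] rot [-179.93    0.23   16.45] F [ 0.5  -0.42  0.75] w 0.0863
shift cm [ 0.31  0.03 10.93] turn [-0.07  0.23 -0.  ]
(np.float64(402.952693106967), np.float64(160.28104749076147)) (np.float64(394.67493747275466), np.float64(199.12058265938285)) (np.float64(404.33815764237005), np.float64(153.78039671952345))
```

View pics/h.png

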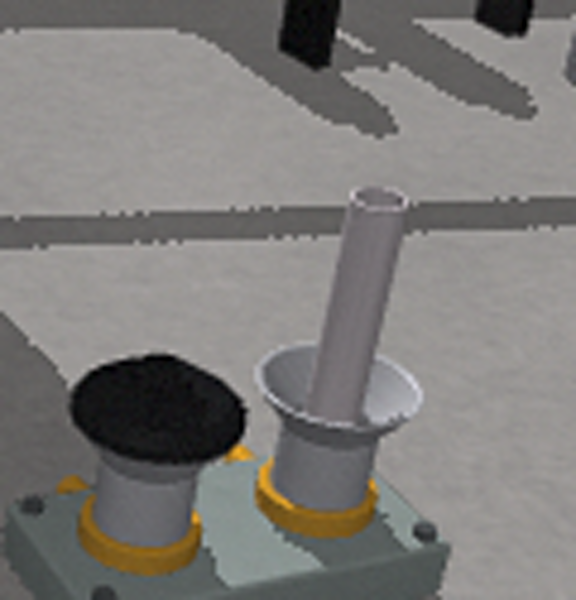

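The picture shows the tube upright in the open socket and the fingers clear. Its top is at crop (379,199), full-image (403.8,161.3), within about 1 px of the fully-home prediction after the same camera offset. I hand it in.

```bash
python3 -c "
from h import *
print(env.sign_off())"
```

```text
the job is handed in; nothing more can be done
None
```

I took the long aluminium tube from the stand's middle hole, put it upright into the open socket, pushed it past the seal to the bottom and let go. I handed the job in at about 9 s; no verdict is reported.

**Seal:** it resisted at about 8 N over the stroke. The force then jumped to about 25 N at TCP height 140.5 mm (141 mm expected) and went no lower over three rows.

**Last picture:** the tube stands upright with the gripper clear. Its top is within about 1 px (roughly 2 mm) of the fully-home position, so the force stop is the finer evidence that it bottomed.

**Short tube:** it was still in the stand after I lifted the long one out, and the arm did not go near it again. I did not look at it in the last picture.

**What went less smoothly:** the tool drifted about 14 mm while closing on the tube, and I re-centred it before gripping. The tube rose about 1.5 mm when I eased the side load, so I pressed it back down before opening.

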